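# Uncover the beaker, then draw the probe and hold it upright over the mouth

## Robot

A 6-joint arm with a two-finger parallel gripper is mounted at the origin on a cart in front of the work surface, level with it; the furniture and walls round the work are solid. World frame = base frame: x ahead of the robot, y to its left, z up, the work surface at z = 0. Lengths are in mm, angles in rad, forces in N, time in s.
With the tool pointing down it reaches from about 350 to 975 mm from the base axis. Payload 7.1 kg.
Tool frame: the origin (TCP) lies midway between the tips of the shut fingers; the grasp point (between the pads) lies ctrl.grip_point_offset behind it (ctrl.grip_point_offset is the distance from the TCP to the grasp point, in mm); z points along the fingers, y is the line along which they close (so a half turn about z gives the same grasp; the last joint's range is limited). The gripper opens to 88 mm and grips with 3 to 60 N. Pads are 20 mm wide; open, the fingers measure 115 mm over their backs; the gripper's body (75 mm by 178 mm) begins 61 mm behind the grasp point.
Start: joints at [-1.178, 0.423, 1.63, -0, 1.089, -0.019], TCP at [250.177, -572.727, 201.275] pointing down, gripper open.
Joint ranges: [-3, 3], [-0.9, 2.11], [0.09, 2.58], [-1.31, 4.45], [0.11, 2.69], [-2.54, 2.54]. Speed limits (rad/s): [2.39, 2.39, 3.01, 3.14, 3.14, 3.14].

## Interface

Orientations are given as a rotation vector (axis times angle).
In Python, from workcell import ctrl, get_image, close_job, finder gives the robot as it stands.
- The arm moves only by the tool servo_tool, never from a script. Its argument "deltas" is a list of rows, each a list of 2 entries, a list of its own where there are three numbers: the shift along the tool's x, y, z in mm, then the turn, a rotation vector about the tool's x, y, z in rad. A call has 1 to 5 rows; each row is the pose to reach, as a shift and turn from the pose commanded when the call began, along the tool's axes at that moment; what a row does not reach only later rows make up. A row lasts 1/12 s, in which the tool goes at most 41.7 mm and 7.16 degrees, less where a joint would pass 70% of its speed; a pose out of reach is approached as far as the arm can. A call with a gripper value outside its range is refused whole. "grip" is the closure, from -1 (fully open) to 1 (shut), so that 0 is half open, set as the call begins (left out, the last holds). The fingers move at their own pace and stop on an object; the grip force is fixed at half the most. Time passes only in rows, so rows that repeat a pose let the fingers close. It gives the time, the measured TCP pose, the force, the opening and the grip force at its end, in the units of the state.
- ctrl.get_obs(): the state, without advancing time (a new reading comes with each control period).
- get_image(name): name is "scene" or "side" or "wrist"; returns a dict with "frame" (480x640x3 uint8, blue, green, red), "depth" (480x640 float32, mm along the optical axis (not along the pixel's ray), 0 where there is no reading), "K" (3x3 intrinsics, pixels), "pose" (4x4, takes a point from camera to world coordinates). Camera axes: x right, y down, z forward; pixel columns grow to the right and rows downward; lengths in mm; the calibration is good to about 2 mm. A picture is of the moment at which its call begins.
- close_job(): hands the job in; it is judged then, once.
Trained networks look in a picture, given as the dict that the camera call returned (one of the last four; its "shot" number tells which), for a name from the list of things; names that differ only in an ending like _2 or _b are one class to them, and where a whole thing is asked for, a point or a joint stands for the part that bears it (a point fixed in the world has none). Each returns a list of dicts, best first, with "score" (0 to 1); they miss things now and then, are a little off and sometimes report something else, mostly with a low value. They report only what shows in the picture. A call takes as long as a camera call. They do not tell look-alikes from the thing itself.
- finder.search_frame(query, picture): "rect" ([centre column, centre row, width, height] as shares, 0 to 1, of the picture: columns of its width, rows of its height, round what is visible of it).
- finder.silhouettes(query, picture): "mask" (480x640 bool, what is visible of it) and "rect" ([centre column, centre row, width, height] as shares, 0 to 1, of the picture: columns of its width, rows of its height, round what is visible of it).
The state is a dict: "t": time; "qpos": joint angles; "qvel": joint speeds; "joint_torque": joint torques, N m; "ee_pos": TCP position; "orientation": TCP orientation; "ft_force": force on the tool from outside, world axes, zero at the start; "moment": the same for the moment, N m; "width": finger opening in mm; "grasp_force": force on a finger pad.
Only numpy, scipy, OpenCV 4.12 (cv2) and the standard library are available. Lean on these libraries where they do the work, as an engineer would, in place of code of your own. Each camera call takes 0.05 s, during which the arm holds its last target. There are 200 camera calls.

## Task

Lift the gable-shaped dust cover off the beaker, drape it astride the horizontal bar of the little stand and let go of it. Then draw the probe out of its slanted holder, turn it upright with its tip down, and finish while still holding it there, raised clear of everything, the tip a few centimetres above the middle of the beaker's open mouth. Leave the beaker standing where it is and do not disturb the other things on the bench.

Things in the scene. Friction and masses are not known exactly. Their poses are not given: they have to be found in the camera images.
- cover: Sheet-metal dust cover astride the beaker: two side walls 72 mm apart outside (66 inside, along y) and a gable roof sloping 32 deg, open at both ends (x) and below; 56 mm long along x, the ridge's direction. Origin: middle of its underside, z up. Grey grip fin on the ridge, centred, 40 (x) x 12 (y) mm, 30 mm high, top 128 mm above the origin: pinch it from above across y. 0.1 to 0.16 kg.
- cover_crest (a point): Underside of the cover's ridge, at mid length: 93 mm above the cover's origin, 35 mm below the top of the fin. The bar lies in this crest when the cover is draped; then this point is 7 mm or so above the bar's axis.
- rail: Bar stand, fixed to the bench: a horizontal round steel bar 12 mm in diameter, 160 mm long, along the stand's y, carried by a post at each end. Origin on the bench below the middle of the bar, z up.
- rail_mid (a point): Middle of the bar, on its axis, 135 mm above the bench; its y runs along the bar.
- holder: Probe holder, fixed to the bench: base plate 120 x 85 x 8 mm with a tube of 23 mm outside diameter that leans 35 degrees from upright, towards the holder's -x (at the start its upper end points roughly to the robot's left). Origin at the middle of the underside, z up.
- holder_mouth (a point): Middle of the tube's open upper end, 95 mm above the bench. The bore is 13 mm wide and 90 mm deep.
- probe: Cordless probe, 168 mm long: steel stem 8 mm thick, 88 mm long, then a round black handle 20 mm thick, 80 mm long. Origin at the stem's tip; z runs from the tip up the handle (88 to 168 mm). At first the stem is in the holder's tube and the whole handle sticks out, leaning 35 deg; draw it along its z by 90 mm or more. 0.06 to 0.13 kg.
- beaker: Open glass beaker, 54 mm in diameter, 68 mm high. Origin at the middle of its underside, z up; the mouth is 68 mm above. It stands under the cover at the start.
- sample_jar: Bystander: glass jar with a lid, 48 mm in diameter, 89 mm high; origin at the middle of the underside. Leave alone.
- box_b: Bystander: small shallow yellowish clear plastic box, 41 x 46 x 20 mm; origin at the middle of the underside. Leave alone.
- shaft_collar: Bystander: white collar ring, 39 mm in diameter, 21 mm high; origin at the middle of the underside. Leave alone.
- vial_1: Bystander: small glass vial with a white cap, 22 mm in diameter, 52 mm high; origin at the middle of the underside. Leave alone.
Mind the look-alikes: they are no part of the job. What is shaped like the holder but purple is not meant. Leave any pink or red look-alike of the cover alone.

How it is judged (in metres and radians):
On the way, in this order (a step that is already met when the one before it is completed fails the run):
1. the cover hangs astride the bar, let go (y of cover_crest in the frame of rail_mid between -0.055 and 0.055 m and x of cover_crest in the frame of rail_mid between -0.02 and 0.02 m and z of cover_crest in the frame of rail_mid between 0 and 0.025 m and angle between the x axis of cover and the y axis of rail, either way round below 0.35 rad and angle between cover's own z axis and vertical below 0.35 rad and contact force between cover and rail above 0.2 N and contact force between cover and the arm below 0.05 N and contact force between cover and the fingers below 0.05 N and linear speed of cover below 0.05 m/s), for 0.3 s.
2. the probe is drawn clear of the holder, in the fingers (distance between probe and holder_mouth above 0.04 m and height (world z) of probe above 0.085 m and contact force between probe and the fingers above 0.5 N and contact force between probe and holder below 0.02 N), for 0.2 s.
At the end, for the whole second after the job is handed in: Probe held still by the fingers, within 10 deg of upright, tip down, within 20 mm of the beaker's axis, 10 to 80 mm above its rim, touching nothing else; cover astride the bar, let go, at rest, within 55 mm of its middle, 20 deg; beaker within 40 mm of its place, bystanders 30 mm (all of step 1 and angle between probe's own z axis and vertical below 0.18 rad and horizontal distance between probe and beaker below 0.02 m and height (world z) of probe between 0.078 and 0.148 m and contact force between probe and the fingers above 0.5 N and contact force between probe and beaker below 0.05 N and contact force between probe and holder below 0.05 N and contact force between probe and rail below 0.05 N and contact force between probe and cover below 0.05 N and linear speed of probe below 0.05 m/s and distance of beaker from where it was at the start of the episode below 0.04 m and angle between beaker's own z axis and vertical below 0.1 rad and distance of each of sample_jar, box_b, shaft_collar, vial_1 from where it was at the start of the episode below 0.03 m); the arm keeps its last pose, push and grip.
It fails at once if the beaker is shoved or tipped (distance of beaker from where it was at the start of the episode above 0.04 m or angle between beaker's own z axis and vertical above 0.4 rad).
It fails at once if a bystander is disturbed (distance of any of sample_jar, box_b, shaft_collar, vial_1 from where it was at the start of the episode above 0.03 m).
It also fails if it takes over 61 s, if anything falls off the work surface, if the arm or the gripper's body presses on something with over 40 N, if the wrist force passes 120 N, or if a joint passes its speed limit or range.

## Working session

There is one attempt and no reset: what is moved stays moved. The work goes in short steps, Python scripts to look and compute and a tool call to move; the robot and the scene stay as the last step left them, time stands still between calls to the robot, and variables do not carry over. Pictures are saved under pics/ and viewed, at most 10 in all, crops included, and the job is handed in when it is done.

Besides the shell and the picture viewer there is one more tool, called after "Emit:" as name(argument=value, ...), one argument or row to a line, values as JSON. servo_tool: Moves the arm, as the interface text tells. Its arguments: {"type":"object","properties":{"deltas":{"type":"array","items":{"type":"array"}},"grip":{"type":"number"}},"required":["deltas"]}

```bash
ls; mkdir -p pics; cat > h.py <<'E'
import numpy as np, cv2
from scipy.spatial.transform import Rotation as R
from workcell import ctrl, get_image, close_job, finder
def world(p):
    d=p["depth"]; v,u=np.mgrid[0:480,0:640]; K=p["K"]
    P=np.stack([(u-K[0,2])/K[0,0]*d,(v-K[1,2])/K[1,1]*d,d],-1)
    W=P@p["pose"][:3,:3].T+p["pose"][:3,3]; W[d==0]=np.nan
    return W
E
python3 - <<'E'
from h import *
print(ctrl.get_obs(), ctrl.grip_point_offset)
ims=[]
for n in ("scene","side"):
    p=get_image(n); cv2.imwrite(f"pics/{n}0.png",p["frame"]); np.savez(f"{n}0.npz",**{k:p[k] for k in("frame","depth","K","pose")})
    print(n,p["pose"][:3,3].round(),p["pose"][:3,2].round(2))
    W=world(p)
    for q in ("cover","rail","holder","probe","beaker","sample_jar","box_b","shaft_collar","vial_1"):
        for r in finder.silhouettes(q,p)[:3]:
            m=r["mask"]; w=W[m]; w=w[~np.isnan(w[:,0])]
            if len(w): print(q,round(r["score"],2),(np.array(r["rect"])*[640,480,640,480]).round(),np.median(w,0).round(),np.percentile(w,2,0).round(),np.percentile(w,98,0).round())
E
```

```text
pics
{'t': 0.0, 'qpos': array([-1.17800771e+00,  4.23820556e-01,  1.63071172e+00, -6.27956420e-07,
        1.08861790e+00, -1.90024984e-02]), 'qvel': array([-0.00107224, -0.00047422,  0.00044843,  0.00074245, -0.00188275,
        0.00042086]), 'joint_torque': array([ 2.75845247e-03, -5.44625545e+01, -2.73665214e+01,  6.45677629e-02,
        2.28633697e-02, -1.18062217e-04]), 'ee_pos': array([ 249.94563273, -572.18035679,  200.5058671 ]), 'orientation': array([-3.07373872e+00, -6.41966985e-01,  4.55225105e-04]), 'ft_force': array([-1.26143132, -0.06901565,  0.73163333]), 'moment': array([ 0.00871318,  0.02552871, -0.04620174]), 'grasp_force': 0.0, 'width': 87.87967724407338} 18.700000000000003
scene [-604.  996.  893.] [ 0.64 -0.64 -0.43]
cover 0.95 [209. 326.  43.  60.] [438. 321.  60.] [408. 287.   2.] [488. 352. 127.]
cover 0.69 [282. 289.  33.  52.] [432.  92.  60.] [399.  56.   3.] [481. 122. 126.]
cover 0.57 [318. 273.  29.  51.] [449. -19.  65.] [423. -85.   4.] [475.  -1. 125.]
rail 0.97 [143. 319.  77.  92.] [565. 453.  19.] [522. 315.  -1.] [681. 524. 141.]
rail 0.38 [366. 2
[... 1279 characters left out ...]
older 0.58 [345. 224.  37.  29.] [ 558. -372.    9.] [ 515. -420.    3.] [ 605. -318.   83.]
probe 0.21 [340. 349.  20.  40.] [425. 217.  65.] [408. 184.   3.] [447. 226.  91.]
probe 0.2 [351. 282.  24.  46.] [451. -24.  81.] [425. -64.  22.] [495.  -2. 127.]
sample_jar 0.7 [337. 350.  23.  40.] [426. 217.  64.] [408. 169.  -1.] [452. 226.  91.]
box_b 0.5 [375. 260.  17.  19.] [ 424. -205.   18.] [ 403. -240.   -2.] [ 446. -192.   23.]
shaft_collar 0.53 [257. 312.  15.  16.] [674.  93.  15.] [654.  49.  -2.] [700. 111.  24.]
vial_1 0.52 [281. 271.   7.  19.] [673. -69.  30.] [665. -80.   3.] [685. -62.  55.]
vial_1 0.46 [337. 349.  20.  39.] [426. 217.  65.] [408. 180.   2.] [451. 226.  91.]
```

```bash
python3 - <<'E'
import cv2,numpy as np
a=cv2.imread("pics/scene0.png")[180:400,80:420]; b=cv2.imread("pics/side0.png")[160:480,180:430]
cv2.imwrite("pics/a.png",cv2.resize(a,None,fx=2.3,fy=2.3,interpolation=2)); cv2.imwrite("pics/b.png",cv2.resize(b,None,fx=1.85,fy=1.85,interpolation=2))
E
```

```text
(no output)
```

View pics/a.png

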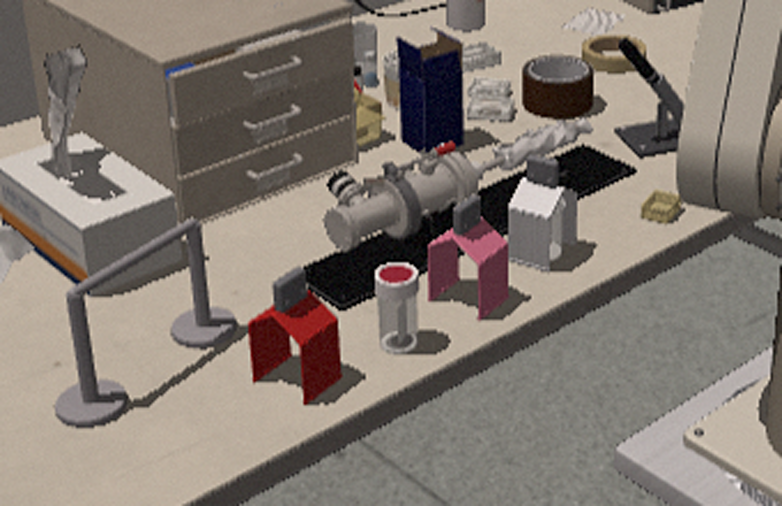

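View pics/b.png

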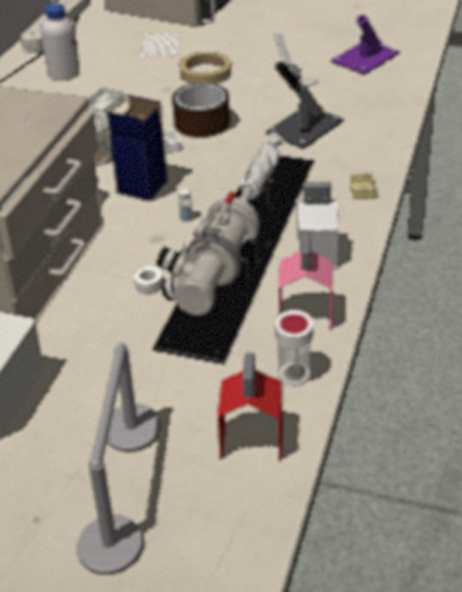

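Scene view: cover candidates are red (209,326), pink (282,289) and white (318,273). The white one has the beaker under it, so it is the target. Holder candidates are dark grey with the probe (361,231), which is the target, and purple (side 379,186). The bar stand is at (143,319). I'll measure these points now.

```bash
python3 - <<'E'
from h import *
A={}
for n in ("scene","side"):
    z=dict(np.load(n+"0.npz")); W=world(z); A[n]=W
    def box(x0,x1,y0,y1,z0,z1,l):
        m=(W[...,0]>x0)&(W[...,0]<x1)&(W[...,1]>y0)&(W[...,1]<y1)&(W[...,2]>z0)&(W[...,2]<z1)
        w=W[m]
        if len(w)<4: print(n,l,len(w));return w
        c=w.mean(0); e,v=np.linalg.eigh(np.cov(w.T)); print(n,l,len(w),c.round(1),w.min(0).round(),w.max(0).round(),"dir",v[:,2].round(3),np.sqrt(e).round(1)); return w
    box(520,690,300,540,130,150,"bar"); box(520,690,300,540,150,300,"abovebar")
    box(400,520,-100,20,104,135,"fin"); box(400,520,-100,20,70,135,"roof")
    box(540,640,-430,-290,97,175,"handle"); box(500,620,-450,-300,3,14,"plate")
    box(480,680,-130,250,20,300,"machine"); box(480,680,-250,-130,15,300,"machine2")
    box(500,680,-320,-200,15,300,"nearprobe");
E
python3 - <<'E'
import cv2
a=cv2.imread("pics/scene0.png")[185:310,250:400]; cv2.imwrite("pics/c.png",cv2.resize(a,None,fx=5,fy=4.6,interpolation=2))
E
```

```text
scene bar 350 [568.7 423.9 137.2] [542. 332. 130.] [597. 503. 145.] dir [-0.242  0.97  -0.004] [ 2.9  3.7 52.1]
scene abovebar 0
scene fin 130 [455.2 -39.6 117.7] [436. -56. 104.] [478. -28. 131.] dir [-0.955 -0.297 -0.007] [ 4.1  7.5 11.7]
scene roof 456 [452.3 -31.2  94.2] [420. -83.  70.] [483.   1. 131.] dir [ 0.079 -0.543  0.836] [ 8.3 15.2 19.5]
scene handle 146 [ 574.9 -335.3  129.2] [ 554. -373.   97.] [ 595. -309.  163.] dir [-0.274 -0.587 -0.761] [ 5.2  5.7 24.2]
scene plate 308 [ 567.8 -357.4    7.5] [ 503. -431.    3.] [ 619. -300.   14.] dir [-0.524  0.851 -0.005] [ 2.4 24.2 29. ]
scene machine 2159 [563.6  64.8  79.6] [ 480. -129.   20.] [635. 175. 124.] dir [-0.055 -0.998 -0.009] [16.8 23.9 74.5]
scene machine2 264 [ 566.1 -175.6   74.1] [ 548. -236.   17.] [ 598. -131.   88.] dir [-0.008  0.997  0.075] [ 6.4 10.1 29.2]
scene nearprobe 84 [ 572.8 -248.8   96. ] [ 555. -320.   17.] [ 598. -200.  163.] dir [-0.123  0.749 -0.651] [ 6.6  8.3 60.5]
side bar 456 [571.  429.7 138.9] [547. 333. 130.] [603. 504. 145.] dir [-0.245  0.969 -0.008] [ 2.6  3.6 52.1]
side abovebar 0
side fin 145 [458.  -38.7 118. ] [440. -56. 104.] [477. -27. 132.] dir [-0.95  -0.311 -0.027] [ 3.9  8.  11.2]
side roof 509 [456.  -29.2  93.9] [424. -66.  70.] [494.   2. 132.] dir [ 0.122 -0.517  0.847] [ 7.5 15.  19.8]
side handle 115 [ 579.2 -330.9  130.7] [ 559. -369.   97.] [ 600. -308.  163.] dir [-0.311 -0.551 -0.774] [ 4.3  5.6 25. ]
side plate 439 [ 560.6 -369.     7.4] [ 505. -437.    3.] [ 620. -302.   14.] dir [-0.602 -0.799  0.001] [ 2.3 25.2 34.1]
side machine 2431 [576.2  71.9  78.3] [ 480. -130.   20.] [680. 176. 123.] dir [0.04  0.999 0.022] [22.7 32.8 76.9]
side machine2 215 [ 570.5 -174.6   75.9] [ 553. -237.   55.] [ 593. -130.   86.] dir [-0.029  0.998  0.051] [ 4.7  9.8 30.3]
side nearprobe 84 [ 578.6 -261.7  105.5] [ 561. -320.   59.] [ 599. -200.  163.] dir [-0.127  0.766 -0.63 ] [ 5.6  7.8 61.8]
```

View pics/c.png

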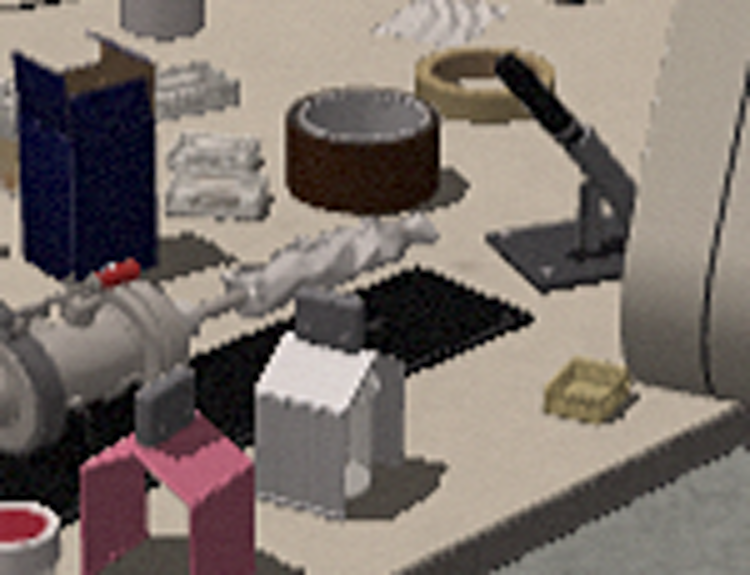

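Crop c confirms it: the white/grey cover at crop (330,420), scene (316,276), has glass visible beneath it, and the probe is in the dark grey holder at crop (560,130). Now moving to a hover.

```bash
cat >> h.py <<'E'
def Rdown(yaw):  # tool pointing down, tool x at yaw (deg)
    return R.from_euler("z",yaw,degrees=True)*R.from_euler("x",180,degrees=True)
def delta(pos,Rt):
    o=ctrl.get_obs(); Rc=R.from_rotvec(o["orientation"])
    print("t",round(o["t"],2),"at",o["ee_pos"].round(1),"shift",Rc.inv().apply(np.array(pos)-o["ee_pos"]).round(1),"turn",(Rc.inv()*Rt).as_rotvec().round(4),"q",o["qpos"].round(2),"w",round(o["width"],1),"F",o["ft_force"].round(1))
E
python3 -c "
from h import *
delta((455,-40,230),Rdown(17.5))"
```

```text
t 1.0 at [ 250.2 -572.7  201.3] shift [ 400.9 -406.2  -28.7] turn [ 0.     -0.      0.1063] q [-1.18  0.42  1.63  0.    1.09 -0.02] w 87.8 F [-0.2  0.7 -0.2]
```

Emit:
servo_tool(
  deltas=[
    [[401,-406,-29],[0,0,0.106]],
    [[401,-406,-29],[0,0,0.106]],
    [[401,-406,-29],[0,0,0.106]],
    [[401,-406,-29],[0,0,0.106]],
    [[401,-406,-29],[0,0,0.106]],
  ],
  grip=-1,
)

```text
t: 1.42
ee_pos: [325.1, -376.8, 212.0]
orientation: [3.105, 0.477, 0.0]
ft_force: [1.1, -0.1, 0.2]
width: 87.9
grasp_force: 0.0
```

```bash
python3 -c "
from h import *
delta((455,-40,230),Rdown(17.5))"
```

```text
t 1.42 at [ 325.1 -376.8  212. ] shift [ 225.  -282.3  -18. ] turn [ 0.0002 -0.0002 -0.0003] q [-0.88  0.22  1.9   0.    1.02  0.38] w 87.9 F [ 1.1 -0.1  0.2]
```

Emit:
servo_tool(
  deltas=[
    [[225,-282,-18],[0,0,0]],
    [[225,-282,-18],[0,0,0]],
    [[225,-282,-18],[0,0,0]],
    [[225,-282,-18],[0,0,0]],
    [[225,-282,-18],[0,0,0]],
  ],
)

```text
t: 1.83
ee_pos: [400.0, -182.6, 222.7]
orientation: [3.105, 0.478, 0.001]
ft_force: [1.0, -0.4, 0.0]
width: 87.9
grasp_force: 0.0
```

```bash
python3 -c "
from h import *
delta((455,-40,230),Rdown(17.5))"
```

```text
t 1.83 at [ 400.  -182.6  222.7] shift [  95.3 -119.4   -7.3] turn [ 0.0006 -0.0006 -0.    ] q [-0.46  0.12  2.    0.    1.02  0.81] w 87.9 F [ 1.  -0.4  0. ]
```

Emit:
servo_tool(
  deltas=[
    [[95,-119,-7],[0,0,0]],
    [[95,-119,-7],[0,0,0]],
    [[95,-119,-7],[0,0,0]],
    [[95,-119,-7],[0,0,0]],
    [[95,-119,-7],[0,0,0]],
  ],
)

```text
t: 2.25
ee_pos: [456.3, -38.5, 229.9]
orientation: [-3.103, -0.485, -0.003]
ft_force: [0.1, -0.7, -0.8]
width: 87.6
grasp_force: 0.0
```

```bash
python3 - <<'E'
from h import *
p=get_image("wrist"); cv2.imwrite("pics/w1.png",p["frame"]); W=world(p)
print(p["pose"].round(2))
m=(abs(W[...,0]-456)<50)&(abs(W[...,1]+40)<60)&(W[...,2]>112)&(W[...,2]<140)
w=W[m];print(len(w),w.mean(0),w.min(0),w.max(0))
r=cv2.minAreaRect(w[:,:2].astype(np.float32));print(r)
m=(abs(W[...,0]-456)<60)&(abs(W[...,1]+40)<60)&(W[...,2]>50)&(W[...,2]<135)
print(cv2.minAreaRect(W[m][:,:2].astype(np.float32)))
delta((456,-41,230),Rdown(17.5))
E
```

```text
[[ 3.1000e-01 -9.2000e-01 -2.6000e-01  5.2856e+02]
 [-9.5000e-01 -2.9000e-01 -9.0000e-02 -1.5040e+01]
 [ 0.0000e+00  2.8000e-01 -9.6000e-01  4.1346e+02]
 [ 0.0000e+00  0.0000e+00  0.0000e+00  1.0000e+00]]
944 [460.56654186 -42.45622723 126.50078222] [439.2507572  -53.99667598 112.04790938] [478.61660004 -32.2772254  129.5209176 ]
((459.198486328125, -42.977420806884766), (39.3725700378418, 11.592194557189941), 17.951711654663086)
((458.7551574707031, -43.13311767578125), (56.18001937866211, 72.27095031738281), 17.511903762817383)
t 2.3 at [455.3 -40.2 229.5] shift [ 0.4  0.9 -0.5] turn [ 0.0002 -0.0008  0.0048] q [-0.11  0.13  1.96  0.    1.05  1.15] w 87.6 F [-0.4 -0.6  0.1]
```

View pics/w1.png

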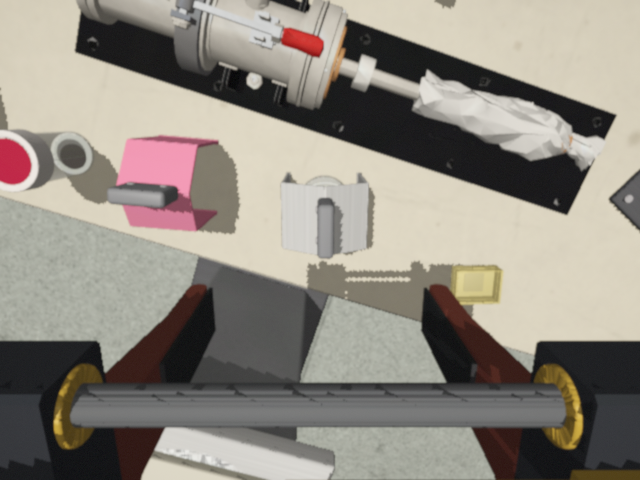

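The wrist view shows the fin at (325,228) on the white cover, with the pink cover (160,185) and box (477,285) clear of it. The measured 39×12 fin and 56×72 roof match the description. Descending.

```bash
python3 -c "
from h import *
delta((459,-43,103),Rdown(17.7))"
```

```text
t 2.3 at [455.3 -40.2 229.5] shift [  2.6   3.7 126.5] turn [ 0.0002 -0.0008  0.0013] q [-0.11  0.13  1.96  0.    1.05  1.15] w 87.6 F [-0.4 -0.6  0.1]
```

Emit:
servo_tool(
  deltas=[
    [[2.6,3.7,40],[0,0,0]],
    [[2.6,3.7,75],[0,0,0]],
    [[2.6,3.7,105],[0,0,0]],
    [[2.6,3.7,120],[0,0,0]],
    [[2.6,3.7,126.5],[0,0,0]],
  ],
)

```text
t: 2.72
ee_pos: [455.8, -45.8, 100.4]
orientation: [-3.104, -0.477, 0.007]
ft_force: [-0.3, -0.1, -0.4]
width: 88.1
grasp_force: 0.0
```

Emit:
servo_tool(
  deltas=[
    [[0,0,0],[0,0,0]],
    [[0,0,0],[0,0,0]],
    [[0,0,0],[0,0,0]],
    [[0,0,0],[0,0,0]],
    [[0,0,0],[0,0,0]],
  ],
  grip=1,
)

```text
t: 3.13
ee_pos: [458.9, -45.2, 103.8]
orientation: [3.104, 0.478, 0.003]
ft_force: [-0.5, -0.1, -0.0]
width: 58.2
grasp_force: 0.0
```

Emit:
servo_tool(
  deltas=[
    [[0,0,0],[0,0,0]],
    [[0,0,0],[0,0,0]],
    [[0,0,0],[0,0,0]],
    [[0,0,0],[0,0,0]],
    [[0,0,0],[0,0,0]],
  ],
)

```text
t: 3.55
ee_pos: [458.0, -45.0, 102.8]
orientation: [3.105, 0.479, 0.0]
ft_force: [0.1, 0.1, 0.6]
width: 24.5
grasp_force: 0.0
```

Emit:
servo_tool(
  deltas=[
    [[0,0,0],[0,0,0]],
    [[0,0,0],[0,0,0]],
    [[0,0,0],[0,0,0]],
    [[0,0,0],[0,0,0]],
    [[0,0,0],[0,0,0]],
  ],
)

```text
t: 3.97
ee_pos: [458.0, -45.0, 102.7]
orientation: [-3.105, -0.478, 0.0]
ft_force: [0.4, 1.1, 0.2]
width: 11.3
grasp_force: 30.0
```

Emit:
servo_tool(
  deltas=[
    [[0,0,-8],[0,0,0]],
    [[0,0,-25],[0,0,0]],
    [[0,0,-50],[0,0,0]],
    [[0,0,-75],[0,0,0]],
    [[0,0,-100],[0,0,0]],
  ],
)

```text
t: 4.38
ee_pos: [457.6, -45.0, 204.1]
orientation: [-3.105, -0.479, 0.001]
ft_force: [0.8, -0.6, -1.7]
width: 11.4
grasp_force: 30.0
```

Emit:
servo_tool(
  deltas=[
    [[0,0,-30],[0,0,0]],
    [[0,0,-60],[0,0,0]],
    [[0,0,-80],[0,0,0]],
    [[0,0,-85],[0,0,0]],
    [[0,0,-85],[0,0,0]],
  ],
)

```text
t: 4.8
ee_pos: [458.8, -45.2, 289.3]
orientation: [3.104, 0.478, 0.005]
ft_force: [0.0, -0.2, -1.8]
width: 11.1
grasp_force: 30.0
```

```bash
python3 - <<'E'
from h import *
p=get_image("scene"); cv2.imwrite("pics/s2.png",p["frame"]); W=world(p)
m=(abs(W[...,0]-456)<70)&(abs(W[...,1]+42)<50)&(W[...,2]>15)&(W[...,2]<85)
w=W[m];print(len(w),w.mean(0),w.min(0),w.max(0))
a=p["frame"][150:390,100:420]; cv2.imwrite("pics/s2c.png",cv2.resize(a,None,fx=2.4,fy=2.4,interpolation=2))
delta((459,-43,290),Rdown(17.7))
E
```

```text
445 [453.60146796 -39.06701011  47.09126798] [426.96323336 -74.19186553  15.07869937] [487.48812922 -11.09905726  72.7858769 ]
t 4.85 at [457.8 -45.  287.6] shift [ 1.7 -1.6 -2.4] turn [ 0.0002 -0.0004 -0.0031] q [-0.12  0.07  1.89 -0.    1.18  1.14] w 11.6 F [-0.3  1.1 -2. ]
```

View pics/s2c.png

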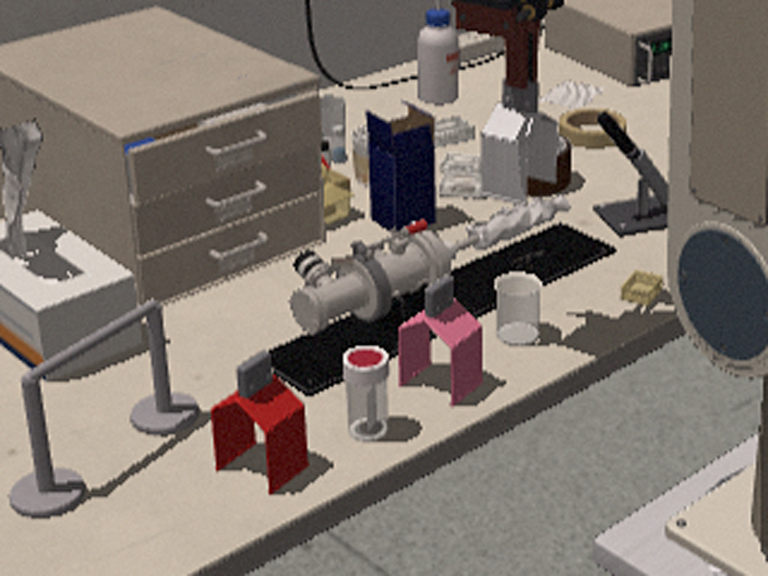

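The cover is off and in the fingers, at (515,150) in the crop; the beaker stays standing at (517,308). Moving toward the bar, stopping short of it to measure it with the wrist camera.

```bash
python3 - <<'E'
from h import *
for n in ("scene","side"):
    W=world(dict(np.load(n+"0.npz")))
    for h in (150,200,250,300):
        m=(W[...,0]>350)&(W[...,0]<760)&(W[...,1]>-30)&(W[...,1]<600)&(W[...,2]>h)
        w=W[m]; print(n,h,len(w), w.min(0).round() if len(w) else '', w.max(0).round() if len(w) else '')
delta((500,270,290),Rdown(104))
E
```

```text
scene 150 43 [750.  82. 187.] [760. 156. 196.]
scene 200 0  
scene 250 0  
scene 300 0  
side 150 33 [755.  86. 185.] [760. 148. 195.]
side 200 0  
side 250 0  
side 300 0  
t 4.85 at [457.8 -45.  287.6] shift [ 135.1 -287.7   -2.4] turn [ 5.0000e-04 -2.0000e-04 -1.5093e+00] q [-0.12  0.07  1.89 -0.    1.18  1.14] w 11.6 F [-0.3  1.1 -2. ]
```

Emit:
servo_tool(
  deltas=[
    [[135,-288,-2],[0,0,-1.51]],
    [[135,-288,-2],[0,0,-1.51]],
    [[135,-288,-2],[0,0,-1.51]],
    [[135,-288,-2],[0,0,-1.51]],
    [[135,-288,-2],[0,0,-1.51]],
  ],
)

```text
t: 5.27
ee_pos: [484.3, 162.9, 286.8]
orientation: [-2.803, -1.418, 0.006]
ft_force: [1.3, -0.4, -1.1]
width: 11.5
grasp_force: 30.0
```

```bash
python3 -c "
from h import *
delta((500,270,290),Rdown(104))"
```

```text
t 5.27 at [484.3 162.9 286.8] shift [ 95.5 -50.8  -3.4] turn [-0.0034  0.0019 -0.8786] q [ 0.3   0.16  1.79 -0.    1.2   0.94] w 11.5 F [ 1.3 -0.4 -1.1]
```

Emit:
servo_tool(
  deltas=[
    [[95,-51,-3],[0,0,-0.879]],
    [[95,-51,-3],[0,0,-0.879]],
    [[95,-51,-3],[0,0,-0.879]],
    [[95,-51,-3],[0,0,-0.879]],
    [[95,-51,-3],[0,0,-0.879]],
  ],
)

```text
t: 5.68
ee_pos: [500.1, 269.4, 289.0]
orientation: [-2.227, -2.214, 0.007]
ft_force: [0.5, -0.6, -1.6]
width: 11.5
grasp_force: 30.0
```

Emit:
servo_tool(
  deltas=[
    [[0,0,0],[0,0,-0.26]],
    [[0,0,0],[0,0,-0.26]],
    [[0,0,0],[0,0,-0.26]],
    [[0,0,0],[0,0,-0.26]],
  ],
)

```text
t: 6.02
ee_pos: [500.6, 267.7, 290.0]
orientation: [-1.936, -2.472, 0.005]
ft_force: [0.1, 0.6, -1.7]
width: 11.7
grasp_force: 30.0
```

```bash
cat > bar.py <<'E'
from h import *
import sys
for n in ("wrist","scene","side"):
    p=get_image(n); W=world(p); cv2.imwrite(f"pics/{n}_{p['shot']}.png",p["frame"]); print(n,p["shot"],p["pose"][:3,3].round(1))
    m=(W[...,0]>520)&(W[...,0]<640)&(W[...,1]>320)&(W[...,1]<520)&(W[...,2]>128)&(W[...,2]<146)
    w=W[m]
    if len(w)<20: print(len(w)); continue
    top=w[w[:,2]>np.percentile(w[:,2],70)]
    l=cv2.fitLine(w[:,:2].astype(np.float32),cv2.DIST_HUBER,0,.01,.01).ravel()
    print(n,len(w),"y",np.percentile(w[:,1],[0.5,99.5]).round(1),"x at y=418",l[2]+(418-l[3])*l[0]/l[1],"yaw",np.degrees(np.arctan2(l[1],l[0])), "ztop",np.percentile(w[:,2],[50,95]).round(1))
E
python3 - <<'E'
import bar
from h import *
delta((573,418,290),Rdown(104))
E
```

```text
wrist 5 [482.6 342.4 473.4]
wrist 2833 y [333.3 446.4] x at y=418 571.82806 yaw -75.94327 ztop [139.7 141.6]
scene 6 [-604.1  996.4  892.8]
scene 352 y [335.2 502. ] x at y=418 569.6015 yaw -75.87304 ztop [137.7 142.6]
side 7 [ 198.9 1071.3  926.4]
side 457 y [337.7 503.4] x at y=418 573.6968 yaw -75.81016 ztop [139.2 142.3]
t 6.17 at [501.1 267.9 291.2] shift [128.5 105.8   1.1] turn [-0.0013  0.0003 -0.0022] q [0.47 0.25 1.67 0.   1.23 0.23] w 11.4 F [-0.4 -0.6 -0.4]
```

Emit:
servo_tool(
  deltas=[
    [[128.5,105.5,1],[0,0,0]],
    [[128.5,105.5,1],[0,0,0]],
    [[128.5,105.5,1],[0,0,0]],
    [[128.5,105.5,1],[0,0,0]],
    [[128.5,105.5,1],[0,0,0]],
  ],
)

```text
t: 6.58
ee_pos: [574.4, 424.1, 289.1]
orientation: [-1.932, -2.476, -0.003]
ft_force: [-1.3, -1.6, -1.8]
width: 11.8
grasp_force: 30.0
```

```bash
python3 -c "
from h import *
delta((572.5,418.5,160),Rdown(104))"
```

```text
t 6.58 at [574.4 424.1 289.1] shift [ -5.2  -3.3 129.1] turn [ 0.001  -0.002   0.0011] q [0.62 0.48 1.33 0.   1.33 0.37] w 11.8 F [-1.3 -1.6 -1.8]
```

Emit:
servo_tool(
  deltas=[
    [[0,0,0],[0,0,0]],
    [[0,0,0],[0,0,0]],
  ],
)

```text
t: 6.75
ee_pos: [572.1, 417.9, 290.1]
orientation: [-1.934, -2.475, 0.003]
ft_force: [-0.6, 0.2, -1.6]
width: 11.5
grasp_force: 30.0
```

```bash
python3 -c "
from h import *
delta((572.5,418.5,160),Rdown(104))"
```

```text
t 6.75 at [572.1 417.9 290.1] shift [  0.6   0.7 130.1] turn [-0.0016  0.0009 -0.0002] q [ 0.61  0.47  1.34 -0.    1.33  0.37] w 11.5 F [-0.6  0.2 -1.6]
```

Aligned. Lowering to just above contact, then easing onto the bar.

Emit:
servo_tool(
  deltas=[
    [[0.6,0.7,30],[0,0,0]],
    [[0.6,0.7,60],[0,0,0]],
    [[0.6,0.7,90],[0,0,0]],
    [[0.6,0.7,115],[0,0,0]],
    [[0.6,0.7,128],[0,0,0]],
  ],
)

```text
t: 7.17
ee_pos: [571.4, 416.4, 160.2]
orientation: [-1.935, -2.473, 0.007]
ft_force: [-0.8, -0.2, -2.3]
width: 11.3
grasp_force: 30.0
```

Emit:
servo_tool(
  deltas=[
    [[0,0,2],[0,0,0]],
    [[0,0,4],[0,0,0]],
    [[0,0,6],[0,0,0]],
    [[0,0,8],[0,0,0]],
    [[0,0,8],[0,0,0]],
  ],
)

```text
t: 7.58
ee_pos: [573.7, 419.4, 156.3]
orientation: [1.933, 2.476, 0.003]
ft_force: [0.1, 0.2, -1.1]
width: 11.6
grasp_force: 30.0
```

Emit:
servo_tool(
  deltas=[
    [[0,0,1],[0,0,0]],
    [[0,0,2],[0,0,0]],
    [[0,0,2],[0,0,0]],
  ],
)

```text
t: 7.83
ee_pos: [573.2, 419.2, 153.2]
orientation: [1.933, 2.476, 0.0]
ft_force: [0.0, -0.4, -1.6]
width: 11.0
grasp_force: 30.0
```

```bash
python3 -c "
from h import *
delta((572.5,418.5,152),Rdown(104))"
```

```text
t 7.83 at [573.2 419.2 153.2] shift [-0.5 -0.8  1.2] turn [ 0.0003 -0.0001  0.0007] q [0.61 0.6  1.46 0.   1.09 0.37] w 11.0 F [ 0.  -0.4 -1.6]
```

Emit:
servo_tool(
  deltas=[
    [[-0.5,-0.8,1],[0,0,0]],
    [[-0.5,-0.8,2],[0,0,0]],
    [[-0.5,-0.8,3],[0,0,0]],
    [[-0.5,-0.8,3],[0,0,0]],
  ],
)

```text
t: 8.17
ee_pos: [573.5, 419.1, 151.8]
orientation: [1.933, 2.476, 0.004]
ft_force: [0.4, 0.1, 7.1]
width: 11.5
grasp_force: 30.0
```

Emit:
servo_tool(
  deltas=[
    [[0,0,-1],[0,0,0]],
    [[0,0,-1],[0,0,0]],
    [[0,0,-1],[0,0,0]],
    [[0,0,-1],[0,0,0]],
    [[0,0,-1],[0,0,0]],
  ],
  grip=-1,
)

```text
t: 8.58
ee_pos: [572.3, 418.3, 150.7]
orientation: [-1.933, -2.476, 0.001]
ft_force: [0.6, 0.6, -0.2]
width: 41.3
grasp_force: 0.0
```

Emit:
servo_tool(
  deltas=[
    [[0,0,0],[0,0,0]],
    [[0,0,0],[0,0,0]],
    [[0,0,0],[0,0,0]],
  ],
)

```text
t: 8.83
ee_pos: [572.4, 418.4, 150.9]
orientation: [-1.933, -2.476, 0.0]
ft_force: [0.2, -0.1, 0.2]
width: 61.4
grasp_force: 0.0
```

Emit:
servo_tool(
  deltas=[
    [[0,0,-30],[0,0,0]],
    [[0,0,-60],[0,0,0]],
    [[0,0,-90],[0,0,0]],
    [[0,0,-120],[0,0,0]],
    [[0,0,-120],[0,0,0]],
  ],
)

```text
t: 9.25
ee_pos: [575.2, 420.4, 278.6]
orientation: [1.931, 2.474, 0.016]
ft_force: [0.7, -0.0, 0.9]
width: 87.2
grasp_force: 0.0
```

```bash
python3 - <<'E'
from h import *
f=[]
for n in ("wrist","side"):
    p=get_image(n); W=world(p); f.append(p["frame"])
    m=(abs(W[...,0]-572)<60)&(abs(W[...,1]-418)<60)&(W[...,2]>50)&(W[...,2]<200); w=W[m]
    print(n,len(w),cv2.minAreaRect(w[:,:2].astype(np.float32)))
    t=w[w[:,2]>160]; print(t.mean(0).round(1), t.max(0).round(1),cv2.minAreaRect(t[:,:2].astype(np.float32)))
f[1]=cv2.resize(f[1][300:480,160:400],(640,480),interpolation=2)
cv2.imwrite("pics/drape.png",cv2.resize(np.hstack(f),(800,300),interpolation=3))
np.save("wb.npy",0)
p=get_image("scene"); W=world(p)   # refine beaker
m=(abs(W[...,0]-458)<45)&(abs(W[...,1]+44)<45)&(W[...,2]>55)&(W[...,2]<80);w=W[m];print("rim",len(w),w.min(0).round(),w.max(0).round())
for q in ("holder","probe"):
    r=finder.silhouettes(q,p)[:2]; print(q,[(round(i["score"],2),(np.array(i["rect"])*[640,480,640,480]).round()) for i in r])
delta((572.5,418.5,300),Rdown(104))
E
```

```text
wrist 7238 ((573.380126953125, 418.21881103515625), (97.22481536865234, 91.71739196777344), 62.82029342651367)
[571.7 421.9 176. ] [582.  440.2 178.9] ((572.0809326171875, 420.2784423828125), (11.548535346984863, 39.82143783569336), 13.859329223632812)
side 1361 ((573.4373168945312, 419.8876953125), (95.60678100585938, 90.370361328125), 61.096275329589844)
[571.2 424.9 173.2] [581.4 441.9 180.7] ((573.0646362304688, 421.4428405761719), (12.606522560119629, 41.736000061035156), 14.086630821228027)
rim 166 [429. -75.  55.] [488. -13.  72.]
holder [(0.73, array([368., 230.,  42.,  33.])), (0.35, array([144., 320.,  79.,  91.]))]
probe [(0.47, array([144., 321.,  77.,  90.]))]
t 9.5 at [571.7 417.9 269.2] shift [  0.4   0.9 -30.8] turn [-0.0027  0.001   0.0006] q [0.61 0.49 1.36 0.   1.29 0.37] w 87.6 F [-0.  -0.4 -0.5]
```

View pics/drape.png

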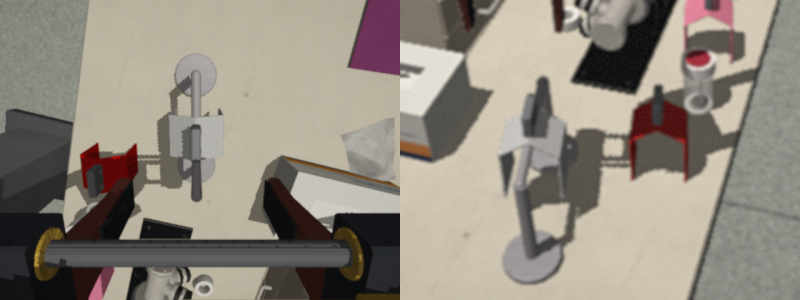

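The cover is astride the bar, centred at about (572,421), with its fin top at about 178 mm as expected; the fingers are clear. Moving over the probe.

```bash
cat >> h.py <<'E'
def go(): delta((575,-330,300),Rdown(62))
E
python3 -c "
from h import *
go()"
```

```text
t 9.5 at [571.7 417.9 269.2] shift [-726.4 -178.2  -29.5] turn [-0.0022  0.002   0.7337] q [0.61 0.49 1.36 0.   1.29 0.37] w 87.6 F [-0.  -0.4 -0.5]
```

Emit:
servo_tool(
  deltas=[
    [[0,0,-31],[0,0,0]],
    [[-726,-178,-31],[0,0,0.734]],
    [[-726,-178,-31],[0,0,0.734]],
    [[-726,-178,-31],[0,0,0.734]],
    [[-726,-178,-31],[0,0,0.734]],
  ],
)

```text
t: 9.92
ee_pos: [572.1, 250.0, 300.2]
orientation: [-2.49, -1.914, 0.004]
ft_force: [0.7, -0.2, 1.4]
width: 87.7
grasp_force: 0.0
```

```bash
python3 -c "
from h import *
go()"
```

```text
t 9.92 at [572.1 250.  300.2] shift [-559.8  152.     0.9] turn [-0.0019  0.0021  0.2285] q [ 0.39  0.33  1.53 -0.    1.28  0.65] w 87.7 F [ 0.7 -0.2  1.4]
```

Emit:
servo_tool(
  deltas=[
    [[-560,152,1],[0,0,0.2285]],
    [[-560,152,1],[0,0,0.2285]],
    [[-560,152,1],[0,0,0.2285]],
    [[-560,152,1],[0,0,0.2285]],
    [[-560,152,1],[0,0,0.2285]],
  ],
)

```text
t: 10.33
ee_pos: [574.2, 41.5, 300.2]
orientation: [-2.687, -1.625, 0.004]
ft_force: [0.8, -0.0, -0.2]
width: 87.8
grasp_force: 0.0
```

Emit:
servo_tool(
  deltas=[
    [[-328,175,0],[0,0,0]],
    [[-328,175,0],[0,0,0]],
    [[-328,175,0],[0,0,0]],
    [[-328,175,0],[0,0,0]],
    [[-328,175,0],[0,0,0]],
  ],
)

```text
t: 10.75
ee_pos: [575.6, -166.7, 300.1]
orientation: [-2.687, -1.624, 0.003]
ft_force: [0.9, 0.2, -0.3]
width: 87.9
grasp_force: 0.0
```

```bash
python3 -c "
from h import *
go()"
```

```text
t 10.75 at [ 575.6 -166.7  300.1] shift [-144.9   75.4   -0. ] turn [-0.0026  0.0004  0.0051] q [-0.3   0.29  1.59  0.    1.27  0.18] w 87.9 F [ 0.9  0.2 -0.3]
```

Emit:
servo_tool(
  deltas=[
    [[-145,75,0],[0,0,0.005]],
    [[-145,75,0],[0,0,0.005]],
    [[-145,75,0],[0,0,0.005]],
    [[-145,75,0],[0,0,0.005]],
    [[-145,75,0],[0,0,0.005]],
  ],
)

```text
t: 11.17
ee_pos: [574.3, -334.2, 299.4]
orientation: [-2.696, -1.611, 0.004]
ft_force: [-0.1, 1.0, 0.6]
width: 87.8
grasp_force: 0.0
```

Emit:
servo_tool(
  deltas=[
    [[0,0,0],[0,0,0]],
    [[0,0,0],[0,0,0]],
  ],
)

```text
t: 11.33
ee_pos: [575.0, -327.5, 300.1]
orientation: [-2.691, -1.616, 0.002]
ft_force: [0.2, 0.0, -0.0]
width: 87.7
grasp_force: 0.0
```

```bash
cat > probe.py <<'E'
from h import *
from scipy.optimize import least_squares
def fit(w):
    # cylinder radius 10, lean 35 deg, through mouth (mx,my,95), azimuth a
    def ax(v): return np.array([np.sin(.611)*np.cos(v[2]),np.sin(.611)*np.sin(v[2]),np.cos(.611)])
    def res(v):
        d=w-[v[0],v[1],95]; a=ax(v); return np.linalg.norm(d-np.outer(d@a,a),axis=1)-10
    r=least_squares(res,[553,-374,1.1],loss="soft_l1"); s=(w-[r.x[0],r.x[1],95])@ax(r.x)
    print(len(w),"mouth",r.x[:2].round(1),"az",np.degrees(r.x[2]).round(1),"rms",np.sqrt(np.mean(r.fun**2)).round(2),"s",np.percentile(s,[1,99]).round(1)); return r.x
S=[]
for n in ("wrist","scene","side"):
    p=get_image(n); W=world(p); cv2.imwrite(f"pics/{n}_{p['shot']}.png",p["frame"]); print(n,p["shot"],p["pose"][:3,3].round(),p["pose"][:3,2].round(2))
    g=p["frame"].max(-1)
    m=(W[...,0]>535)&(W[...,0]<625)&(W[...,1]>-400)&(W[...,1]<-285)&(W[...,2]>102)&(W[...,2]<175); w=W[m]
    if len(w)<30: print(n,len(w)); continue
    S.append(w[::max(1,len(w)//150)]); fit(w)
fit(np.vstack(S))
E
python3 - <<'E'
import probe
from h import *
go()
E
```

```text
wrist 11 [ 611. -260.  484.] [-0.13 -0.25 -0.96]
1154 mouth [ 556.8 -369.5] az 57.0 rms 5.0 s [12.8 87.3]
scene 12 [-604.  996.  893.] [ 0.64 -0.64 -0.43]
133 mouth [ 571.1 -359.2] az 67.6 rms 3.23 s [ 7.  79.5]
side 13 [ 199. 1071.  926.] [ 0.24 -0.8  -0.55]
103 mouth [ 559.6 -346. ] az -322.4 rms 3.87 s [ 8.6 79.5]
401 mouth [ 572.4 -359. ] az 67.8 rms 2.93 s [ 4.5 79.3]
t 11.48 at [ 575.8 -326.5  301.3] shift [-3.5  0.9  1.3] turn [-0.0009 -0.0003  0.0019] q [-0.53  0.39  1.44  0.    1.31 -0.05] w 87.7 F [-0.4  0.5 -0.1]
```

View pics/wrist_11.png

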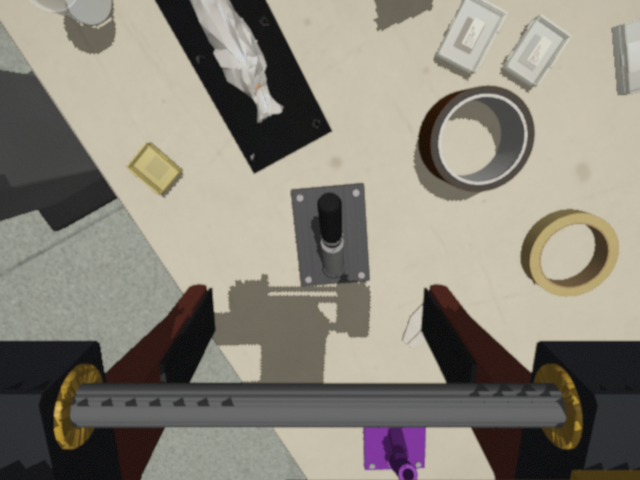

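```bash
cat > p2.py <<'E'
from h import *
from scipy.optimize import least_squares
T=.611
def ax(a): return np.array([np.sin(T)*np.cos(a),np.sin(T)*np.sin(a),np.cos(T)])
def sdf(v,w):
    a=ax(v[2]); d=w-[v[0],v[1],95]; s=d@a; r=np.linalg.norm(d-np.outer(s,a),axis=1)
    qx,qy=r-10,abs(s-40)-40
    return np.minimum(np.maximum(qx,qy),0)+np.hypot(np.maximum(qx,0),np.maximum(qy,0))
S=[]
def run(w,l):
    r=least_squares(sdf,[556,-371,1.08],args=(w,),loss="soft_l1",x_scale=[1,1,.03])
    print(l,len(w),"mouth",r.x[:2].round(1),"az",np.degrees(r.x[2]).round(1),"rms",np.sqrt(np.mean(sdf(r.x,w)**2)).round(2),"med",np.median(abs(sdf(r.x,w))).round(2),"top",(ax(r.x[2])*80+[*r.x[:2],95]).round(1))
for n in ("wrist","scene","side"):
    p=get_image(n); W=world(p)
    dark=(p["frame"].max(-1)<75).astype(np.uint8)
    m=(W[...,0]>525)&(W[...,0]<635)&(W[...,1]>-410)&(W[...,1]<-280)&(W[...,2]>106)&(W[...,2]<175)
    if n=="wrist": m=cv2.erode(m.astype(np.uint8),np.ones((3,3)))>0
    w=W[m]; run(w,n); S.append(w[::max(1,len(w)//200)])
    if n=="wrist":
        K=p["K"]; C=p["pose"]
        def ray(u,v,z):
            d=C[:3,:3]@np.array([(u-K[0,2])/K[0,0],(v-K[1,2])/K[1,1],1]); return (C[:3,3]+d*(z-C[2,3])/d[2]).round(1)
        print("rays top",ray(329.5,204,160.5),"mouth",ray(331,242,95)); print("cap pts",np.median(w[w[:,2]>155],0).round(1))
        pl=(W[...,2]>5)&(W[...,2]<12)&(abs(W[...,0]-560)<80)&(abs(W[...,1]+370)<80)&(p["frame"].max(-1)<110); print("plate",cv2.minAreaRect(W[pl][:,:2].astype(np.float32)))
run(np.vstack(S),"all")
E
python3 p2.py
```

```text
wrist 928 mouth [ 573.5 -360.3] az 72.7 rms 1.92 med 1.16 top [ 587.2 -316.5  160.5]
rays top [ 590.1 -319.1  160.5] mouth [ 569.8 -365.    95. ]
cap pts [ 588.2 -321.   158. ]
plate ((562.1990966796875, -382.78240966796875), (119.23663330078125, 82.84661102294922), 67.09307861328125)
scene 124 mouth [ 554.6 -352.8] az 55.0 rms 4.33 med 2.61 top [ 580.9 -315.2  160.5]
side 100 mouth [ 573.3 -357.7] az 66.5 rms 2.46 med 1.32 top [ 591.6 -315.6  160.5]
all 456 mouth [ 572.5 -359.8] az 68.0 rms 2.48 med 1.6 top [ 589.7 -317.3  160.5]
```

The wrist view shows the handle running from (329,203) to the tube mouth at (331,240). The plate yaw of 67° and the size match, so mouth (572,-361), azimuth 67°. Going to the tilted pre-approach.

```bash
cat >> h.py <<'E'
AZ=67; M=np.array([572,-361,95.])
P=np.array([np.sin(.611)*np.cos(np.radians(AZ)),np.sin(.611)*np.sin(np.radians(AZ)),np.cos(.611)])
yv=np.array([np.sin(np.radians(AZ)),-np.cos(np.radians(AZ)),0])
RT=R.from_matrix(np.stack([np.cross(yv,-P),yv,-P],1))
def s(v,off=(0,0,0)): delta(M+v*P+np.array(off),RT)
E
python3 -c "
from h import *
s(135)"
```

```text
t 11.63 at [ 576.  -327.   301.9] shift [45.2  5.8 96.3] turn [-0.026  -0.6106 -0.0829] q [-0.53  0.39  1.44 -0.    1.31 -0.05] w 88.0 F [ 0.3 -0.5 -0.4]
```

Emit:
servo_tool(
  deltas=[
    [[45,6,20],[-0.026,-0.611,-0.083]],
    [[45,6,30],[-0.026,-0.611,-0.083]],
    [[45,6,50],[-0.026,-0.611,-0.083]],
    [[45,6,75],[-0.026,-0.611,-0.083]],
    [[45,6,96],[-0.026,-0.611,-0.083]],
  ],
)

```text
t: 12.05
ee_pos: [603.5, -290.2, 206.2]
orientation: [2.258, 1.496, -0.716]
ft_force: [-0.5, -0.5, -0.7]
width: 87.5
grasp_force: 0.0
```

Emit:
servo_tool(
  deltas=[
    [[0,0,0],[0,0,0]],
    [[0,0,0],[0,0,0]],
  ],
)

```text
t: 12.22
ee_pos: [601.9, -288.9, 203.5]
orientation: [2.265, 1.505, -0.718]
ft_force: [0.9, 0.2, 0.7]
width: 87.7
grasp_force: 0.0
```

```bash
sed -i 's/^run(np.vstack.*/run(np.vstack(S),"all")/; s/for n in ("wrist","scene","side")/for n in ("wrist",)/; s/z>=0//' p2.py; sed -i 's/        print("rays.*$/        print("cap",np.median(w[w[:,2]>155],0).round(1)); cv2.imwrite("pics\/w_pre.png",p["frame"])/' p2.py; python3 - <<'E'
import p2
from h import *
s(135); s(40)
E
```

```text
wrist 1016 mouth [ 565.  -336.1] az 44.5 rms 4.34 med 3.46 top [ 597.7 -303.9  160.5]
cap [ 588.8 -318.7  157.6]
plate ((562.5875244140625, -381.3255920410156), (120.02718353271484, 84.8127212524414), 67.02240753173828)
all 204 mouth [ 565.9 -336.5] az 45.0 rms 4.36 med 3.57 top [ 598.4 -304.1  160.5]
t 12.27 at [ 602.7 -290.4  205.9] shift [ 0.5 -0.7 -0. ] turn [-0.0006 -0.0017  0.0003] q [-0.19  0.57  1.52 -0.63  1.26  0.47] w 87.6 F [0.9 0.6 0.5]
t 12.27 at [ 602.7 -290.4  205.9] shift [ 0.4 -0.7 95. ] turn [-0.0006 -0.0017  0.0003] q [-0.19  0.57  1.52 -0.63  1.26  0.47] w 87.6 F [0.9 0.6 0.5]
```

The tilt was reached, plate yaw is confirmed at 67.0° and the cap is at (589,-319). Descending along the axis and closing.

Emit:
servo_tool(
  deltas=[
    [[0.4,-0.7,25],[0,0,0]],
    [[0.4,-0.7,50],[0,0,0]],
    [[0.4,-0.7,72],[0,0,0]],
    [[0.4,-0.7,88],[0,0,0]],
    [[0.4,-0.7,95],[0,0,0]],
  ],
)

```text
t: 12.68
ee_pos: [579.6, -343.4, 129.0]
orientation: [2.27, 1.492, -0.712]
ft_force: [-0.3, 0.3, -0.2]
width: 87.7
grasp_force: 0.0
```

Emit:
servo_tool(
  deltas=[
    [[0,0,0],[0,0,0]],
    [[0,0,0],[0,0,0]],
    [[0,0,0],[0,0,0]],
    [[0,0,0],[0,0,0]],
    [[0,0,0],[0,0,0]],
  ],
  grip=1,
)

```text
t: 13.1
ee_pos: [581.1, -340.5, 128.8]
orientation: [2.265, 1.497, -0.713]
ft_force: [-0.6, 0.4, -0.2]
width: 58.5
grasp_force: 0.0
```

Emit:
servo_tool(
  deltas=[
    [[0,0,0],[0,0,0]],
    [[0,0,0],[0,0,0]],
    [[0,0,0],[0,0,0]],
    [[0,0,0],[0,0,0]],
    [[0,0,0],[0,0,0]],
  ],
)

```text
t: 13.52
ee_pos: [580.2, -340.7, 127.6]
orientation: [2.266, 1.498, -0.715]
ft_force: [-0.8, -0.4, -0.1]
width: 24.5
grasp_force: 0.0
```

Emit:
servo_tool(
  deltas=[
    [[0,0,0],[0,0,0]],
    [[0,0,0],[0,0,0]],
  ],
)

```text
t: 13.68
ee_pos: [580.2, -340.7, 127.6]
orientation: [2.266, 1.498, -0.715]
ft_force: [0.0, 0.8, -0.2]
width: 19.1
grasp_force: 30.0
```

```bash
python3 -c "
from h import *
s(40); s(190)"
```

```text
t 13.68 at [ 580.2 -340.7  127.6] shift [ 0.8  0.4 -0.8] turn [-0.0011  0.0003 -0.001 ] q [-0.27  0.65  1.58 -0.69  1.11  0.52] w 19.1 F [ 0.   0.8 -0.2]
t 13.68 at [ 580.2 -340.7  127.6] shift [   0.7    0.2 -150.8] turn [-0.0011  0.0003 -0.001 ] q [-0.27  0.65  1.58 -0.69  1.11  0.52] w 19.1 F [ 0.   0.8 -0.2]
```

Gripped (width 19, 30 N). Drawing along the axis.

Emit:
servo_tool(
  deltas=[
    [[0,0,-10],[0,0,0]],
    [[0,0,-30],[0,0,0]],
    [[0,0,-50],[0,0,0]],
    [[0,0,-70],[0,0,0]],
    [[0,0,-90],[0,0,0]],
  ],
)

```text
t: 14.1
ee_pos: [600.7, -292.4, 202.5]
orientation: [2.266, 1.498, -0.715]
ft_force: [0.2, -0.2, -1.2]
width: 19.1
grasp_force: 30.0
```

Emit:
servo_tool(
  deltas=[
    [[0,0,-20],[0,0,0]],
    [[0,0,-40],[0,0,0]],
    [[0,0,-55],[0,0,0]],
    [[0,0,-60],[0,0,0]],
    [[0,0,-60],[0,0,0]],
  ],
)

```text
t: 14.52
ee_pos: [615.0, -260.8, 252.0]
orientation: [2.265, 1.497, -0.712]
ft_force: [0.7, -0.8, -1.1]
width: 19.1
grasp_force: 30.0
```

Emit:
servo_tool(
  deltas=[
    [[0,0,0],[0,0,0]],
    [[0,0,0],[0,0,0]],
    [[0,0,0],[0,0,0]],
  ],
)

```text
t: 14.77
ee_pos: [613.2, -262.0, 249.4]
orientation: [2.267, 1.498, -0.717]
ft_force: [-0.9, 0.3, -1.0]
width: 19.2
grasp_force: 30.0
```

```bash
python3 - <<'E'
from h import *
f=[]
for n in ("wrist","scene"):
    p=get_image(n); f.append(p["frame"])
f[1]=cv2.resize(f[1][120:300,260:500],(640,480),interpolation=2)
cv2.imwrite("pics/pull.png",cv2.resize(np.hstack(f),(800,300),interpolation=3))
s(190); delta((580,-200,330),Rdown(67)); delta((458.5,-44,330),Rdown(67))
E
```

```text
t 14.87 at [ 613.4 -262.   249.6] shift [ 0.8  0.6 -1.8] turn [-0.0026  0.0007 -0.0007] q [-0.14  0.54  1.47 -0.6   1.36  0.46] w 18.7 F [-0.1  0.3 -1.2]
t 14.87 at [ 613.4 -262.   249.6] shift [-10.2 -55.1 -90.9] turn [-0.0023  0.6117 -0.0015] q [-0.14  0.54  1.47 -0.6   1.36  0.46] w 18.7 F [-0.1  0.3 -1.2]
t 14.87 at [ 613.4 -262.   249.6] shift [  68.4 -228.1 -145.7] turn [-0.0023  0.6117 -0.0015] q [-0.14  0.54  1.47 -0.6   1.36  0.46] w 18.7 F [-0.1  0.3 -1.2]
```

View pics/pull.png

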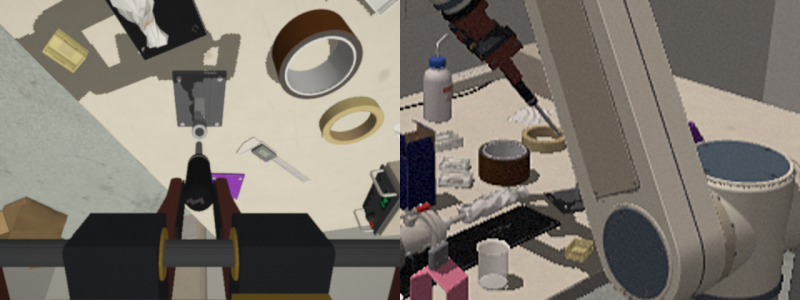

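The probe is out of the tube, held by its handle in the wrist view at (200,180), with the empty tube mouth at (200,130). Lifting, turning upright and moving to the beaker.

Emit:
servo_tool(
  deltas=[
    [[-10,-20,-40],[0,0,0]],
    [[0,-40,-80],[0,0.12,0]],
    [[68,-228,-146],[0,0.612,0]],
    [[68,-228,-146],[0,0.612,0]],
    [[68,-228,-146],[0,0.612,0]],
  ],
)

```text
t: 15.28
ee_pos: [516.8, -112.4, 323.7]
orientation: [2.566, 1.696, -0.14]
ft_force: [-0.9, -0.1, -1.1]
width: 18.9
grasp_force: 30.0
```

```bash
python3 - <<'E'
from h import *
delta((458.5,-44,330),Rdown(67))
E
```

```text
t 15.28 at [ 516.8 -112.4  323.7] shift [ 39.1 -80.4 -10.9] turn [ 0.002   0.1104 -0.0013] q [-0.17  0.17  1.7  -0.11  1.3   0.26] w 18.9 F [-0.9 -0.1 -1.1]
```

Emit:
servo_tool(
  deltas=[
    [[39,-80,-11],[0,0.11,0]],
    [[39,-80,-11],[0,0.11,0]],
    [[39,-80,-11],[0,0.11,0]],
    [[39,-80,-11],[0,0.11,0]],
    [[39,-80,-11],[0,0.11,0]],
  ],
)

```text
t: 15.7
ee_pos: [459.5, -46.1, 329.4]
orientation: [2.616, 1.73, -0.008]
ft_force: [0.6, -0.5, -1.3]
width: 18.8
grasp_force: 30.0
```

```bash
python3 - <<'E'
from h import *
f=[]
for n in ("wrist","scene","side"):
    p=get_image(n); W=world(p); f.append(p["frame"].copy())
    o=ctrl.get_obs()["ee_pos"]
    m=(np.hypot(W[...,0]-o[0],W[...,1]-o[1])<28)&(W[...,2]>185)&(W[...,2]<300); w=W[m]
    print(n,len(w))
    for a,b in ((190,215),(215,240),(240,265),(265,285)):
        k=w[(w[:,2]>a)&(w[:,2]<b)]
        if len(k)>3: print(a,b,len(k),np.median(k,0).round(1))
    if len(w): print("zmin",np.percentile(w[:,2],2))
    m=(abs(W[...,0]-458)<45)&(abs(W[...,1]+44)<45)&(W[...,2]>60)&(W[...,2]<78);w=W[m]
    if len(w)>20: print("rim",len(w),cv2.minEnclosingCircle(w[:,:2].astype(np.float32)),w[:,2].max())
cr=[cv2.resize(f[1][160:310,240:400],(512,480),interpolation=2),cv2.resize(f[2][180:330,280:440],(512,480),interpolation=2)]
cv2.imwrite("pics/fin.png",cv2.resize(np.hstack(cr),(800,375),interpolation=3))
delta((458.5,-44,240),Rdown(67))
E
```

```text
wrist 343
190 215 32 [459.3 -47.7 210.3]
215 240 78 [459.5 -46.8 228.7]
240 265 93 [460.  -45.3 252.2]
zmin 206.60431030480223
rim 561 ((459.070068359375, -43.293907165527344), 27.17418670654297) 70.50413850400616
scene 123
190 215 14 [455.7 -49.5 207.5]
215 240 27 [456.2 -48.4 228.1]
240 265 27 [456.8 -47.8 255.2]
265 285 21 [457.9 -44.8 274.8]
zmin 203.01446415902694
rim 108 ((460.4267272949219, -44.84716796875), 33.50690841674805) 73.3020267560471
side 121
190 215 13 [459.2 -48.7 206.4]
215 240 25 [458.8 -46.1 225.1]
240 265 27 [459.  -44.7 252.5]
265 285 19 [459.1 -44.6 274.5]
zmin 201.91356429372826
rim 104 ((462.2008361816406, -42.859519958496094), 29.20214080810547) 72.63244942886115
t 15.85 at [460.1 -46.4 328.7] shift [ 2.2 -2.3 88.7] turn [-0.0005  0.0069 -0.0016] q [-0.12  0.04  1.83 -0.01  1.28  0.28] w 18.6 F [-0.5 -0.3 -0.8]
```

View pics/fin.png

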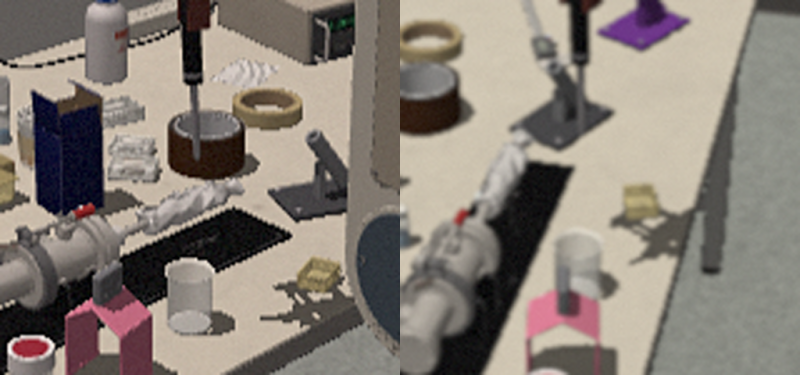

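The probe is almost vertical: stem from (190,75) to tip (196,158) in the left view, tip measured at about (459,-48.5,202), 3° lean. The beaker is at (459,-43). Correcting the lean and lowering.

Emit:
servo_tool(
  deltas=[
    [[0,0,25],[0.02,0.046,0]],
    [[0,0,50],[0.02,0.046,0]],
    [[0,0,70],[0.02,0.046,0]],
    [[0,0,84],[0.02,0.046,0]],
    [[0,0,90],[0.02,0.046,0]],
  ],
)

```text
t: 16.27
ee_pos: [458.1, -46.7, 236.4]
orientation: [-2.587, -1.708, -0.029]
ft_force: [-0.2, 0.8, -0.8]
width: 19.2
grasp_force: 30.0
```

Emit:
servo_tool(
  deltas=[
    [[0,0,0],[0,0,0]],
    [[0,0,0],[0,0,0]],
    [[0,0,0],[0,0,0]],
    [[0,0,0],[0,0,0]],
  ],
)

```text
t: 16.6
ee_pos: [459.7, -46.5, 240.0]
orientation: [-2.59, -1.711, -0.036]
ft_force: [0.0, -0.3, -0.9]
width: 19.0
grasp_force: 30.0
```

```bash
python3 - <<'E'
from h import *
for n in ("wrist","scene","side"):
    p=get_image(n); W=world(p)
    m=(np.hypot(W[...,0]-459,W[...,1]+44)<25)&(W[...,2]>85)&(W[...,2]<195); w=W[m]
    for a,b in ((100,125),(125,150),(150,175),(175,195)):
        k=w[(w[:,2]>a)&(w[:,2]<b)]
        if len(k)>3: print(n,a,len(k),np.median(k,0).round(1))
    if len(w): print("zmin",np.percentile(w[:,2],2))
    m=(abs(W[...,0]-458)<45)&(abs(W[...,1]+44)<45)&(W[...,2]>60)&(W[...,2]<78);w=W[m]
    print("rim",cv2.minEnclosingCircle(w[:,:2].astype(np.float32)))
    m=(abs(W[...,0]-572)<60)&(abs(W[...,1]-418)<60)&(W[...,2]>160)&(W[...,2]<200); print("fin",W[m].mean(0).round(1))
print(ctrl.get_obs())
E
```

```text
wrist 100 27 [459.5 -41.9 120.7]
wrist 125 78 [459.7 -42.  138.1]
wrist 150 96 [460.2 -41.8 161.7]
zmin 116.69884862470947
rim ((459.0171203613281, -43.342552185058594), 27.20353126525879)
fin [nan nan nan]
scene 100 11 [455.2 -43.9 117.5]
scene 125 24 [457.  -42.9 136.4]
scene 150 28 [457.6 -43.7 160.3]
scene 175 18 [456.8 -42.3 185.2]
zmin 112.00843867996564
rim ((458.78570556640625, -42.079376220703125), 31.8374080657959)
fin [567.9 422.  171.2]
side 100 14 [459.2 -42.1 120.4]
side 125 21 [459.8 -42.8 136.5]
side 150 26 [459.7 -42.6 162. ]
side 175 18 [459.5 -42.3 185.8]
zmin 113.32746439946163
rim ((461.9096374511719, -42.16952133178711), 29.929067611694336)
fin [571.2 425.3 172.9]
{'t': 16.75, 'qpos': array([-0.15751678,  0.1335083 ,  1.93612745,  0.04913284,  1.08103848,
        0.22202626]), 'qvel': array([ 1.05236578e-04,  9.37451988e-04,  3.98563040e-03,  2.17768041e-06,
       -2.45637842e-03,  8.08473860e-04]), 'joint_torque': array([-1.88648875e-02, -3.61504805e+01, -2.74582386e+01,  2.25511668e-01,
        3.83465958e-02, -7.35699286e-04]), 'ee_pos': array([459.26239061, -46.36947237, 239.73305451]), 'orientation': array([-2.5892941 , -1.71115429, -0.03563062]), 'ft_force': array([-0.00904402, -0.02440683, -0.86412426]), 'moment': array([-0.07153783,  0.00053629, -0.01106604]), 'grasp_force': 29.999586939811707, 'width': 18.659025051109204}<stdin>:11: RuntimeWarning: Mean of empty slice.
  ret = um.true_divide(
```

The probe is upright and still. Its tip is about 112 mm above the bench and within 3 mm of the beaker's axis, and the cover hasn't moved on the bar. Handing in.

```bash
python3 -c "
from h import *
print(close_job())"
```

```text
the job is handed in; nothing more can be done
None
```

The cover is draped astride the bar and released, the probe is held upright with its tip about 44 mm above the middle of the beaker's mouth, and the job is handed in; no verdict was returned.

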